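# Lock out the laser shutter

### The arm

A 6-joint arm with a two-finger parallel gripper is mounted at the origin on the work surface. World frame = base frame: x ahead of the robot, y to its left, z up, the work surface at z = 0. Lengths are in mm, angles in rad, forces in N, time in s.
With the tool pointing down it reaches from about 400 to 825 mm from the base axis. Payload 7 kg.
Tool frame: the origin (TCP) lies at the very end of the fingers, on their centre line; the grasp point (between the pads) lies 19 mm behind it; z points along the fingers, y is the direction in which the jaws open and shut (so a half turn about z gives the same grasp; the last joint's range is limited). The gripper opens to 88 mm and grips with 3 to 60 N. Pads are 19 mm wide; open, the fingers measure 130 mm over their backs; the gripper's body (78 mm by 193 mm) begins 47 mm behind the grasp point.
Start: joints at [1.408, 0.359, 0.012, 0, -1.224, -0.288], TCP at [294.093, 607.54, 226.561] pointing down, gripper open.
Joint ranges: [-3.07, 3.07], [-1.43, 2.12], [-1.02, 1.25], [-3.03, 1.67], [-3.05, -0], [-3.03, 3.03]. Speed limits (rad/s): [2.39, 2.39, 3.01, 3.14, 3.14, 3.14].

### API

Orientations are given as a unit quaternion [x, y, z, w].
In Python, from plant import bot gives the robot as it stands. Calls block until the motion is done:
- bot.move_ptp(position, orientation): joint-space move of the TCP to a pose.
- bot.line_to(position, velocity=150, ori=None): straight line of the TCP; ori=None keeps the orientation; velocity is the mean speed in mm/s.
- bot.move_joints(angles): joint-space move.
- bot.move_gripper(opening, force=None): finger opening in mm; force is the grip in N (None keeps the last); returns when the fingers have stopped.
- bot.pause(seconds).
- bot.solve_ik(position, orientation): joint angles nearest the present ones, or None.
- bot.read_state(): the state.
- bot.camera(name): name is "scene" or "top" or "wrist"; returns the picture (384x512x3 uint8, red, green, blue); there is no depth.
- bot.get_calibration(name): a dict with "fx", "fy", "cx", "cy" (pixels), "distortion" ([k1, k2, p1, p2, k3] as OpenCV has them; the pictures are not rectified), "view" (4x4, takes a point from world to camera coordinates); the wrist camera has in their place "T_tool_cam" (4x4, takes a point from camera to tool coordinates, whose origin is the TCP and whose axes are the flange's). Camera axes: x right, y up, looking along -z (the intrinsics and any distortion apply to the point x, -y, -z); pixel columns grow to the right and rows downward; lengths in mm; the calibration is good to about 2 mm. A picture is of the moment at which its call begins: read the wrist's pose just before it. get_calibration takes no time and is no camera call.
A pose or a line that the arm cannot do raises bot.Unreachable and nothing moves.
- bot.close_job(): hands the job in, once; it reports no verdict.
The state is a dict: "t": time; "joint_pos": joint angles; "qvel": joint speeds; "tau": joint torques, N m; "tcp_pos": TCP position; "eef_rot": TCP orientation; "contact_force": force on the tool from outside, world axes, zero at the start; "moment": the same for the moment, N m; "width": finger opening in mm.
Only numpy, scipy, OpenCV 4.12 (cv2) and the standard library are available. Lean on these libraries where they do the work, as an engineer would, in place of code of your own. Each camera call takes 0.05 s, during which the arm holds its last target.

### The job

Lock out the laser beam for servicing: slide the beam shutter fully closed by its knob, then take the steel U-shackle out of its parking block, put both legs down into the brass lock body (one leg through the eye of the shutter slide) and press it down until the hidden pawls click and it stays down when let go. Press firmly but do not force it: the works are spoiled by a push of 25 N. Do not knock over or shift the lens mount.

Things in the scene. Friction and masses are not known exactly. Their poses are not given: they have to be found in the camera images.
- shutter_unit: Fixed shutter unit on an aluminium base 190 x 300 x 8 mm; origin under the middle of the lock body, on the work surface. x points from the lock to the rear of the unit, y is the way the shutter closes, z up. The brass lock is 34 mm (x) by 68 mm (y), top at z = 60 mm. At the rear, at y = 105 mm, a black beam block 74 mm high. Only the knob is higher than 75 mm.
- lock_top (a point): Middle of the lock body's top face (60 mm above the work surface), axes as shutter_unit, midway between the two mouths. Hidden inside: a sprung ejector (4 N, rising to 9 N) meets the shackle's feet 10 to 22 mm down, then two sprung pawls click behind the feet. If the pawls have not caught, the ejector lifts the shackle by more than 12 mm as soon as it is let go.
- mouth_a (a point): Rim centre of the round mouth at y = +20 mm of lock_top: 12.4 mm wide, for a leg of 10 mm. The click needs up to about 16 N of push; keep the push under 25 N. A solid stop follows about 2 mm after the click; there the push rises steeply. The stop lies 36 mm below the top face, give or take 6 mm, different every time, so it must be felt.
- mouth_b (a point): Rim centre of the second, equal mouth, at y = -20 mm of lock_top; the eye of the closed shutter slide lies right above it.
- shutter (a joint): Shutter slide travel in m: 0 fully open, 0.045 fully closed against its stop. Starts open. Moves along the unit's +y with about 2.5 N of friction, stays where left. Its 5 mm steel tab runs just above the lock's top face (tab top 66 mm above the work surface); the tab's square 16.5 mm eye lies over mouth_b only when closed.
- shutter_knob (a point): Middle of the upright black knob of the shutter slide: a cylinder of 16 mm diameter, from 66 to 107 mm above the work surface; this point at 86.5 mm. Axes as shutter_unit. It moves with the slide; when closed it is 72 mm from lock_top along -y.
- shackle_mid (a point): Point half-way up the loose U-shackle (10 mm round steel bar, 90 mm high, 50 mm wide), midway between its legs; leg axes 20 mm either side along its y; z up to the crown. Feet 45 mm below; crown straight for 19 mm along y, its bar axis 40 mm above, top 45 mm above this point. Both legs alike: may be turned half round. Starts upright in the parking block. Locked, it is 3 to 18 mm above lock_top.
- shackle: The same loose U-shackle, about 130 g; origin midway between the undersides of its feet, axes as shackle_mid. The feet are tapered over their last 4 mm, with a groove above each.
- park: Fixed grey parking block, 46 mm (x) by 84 mm (y) by 30 mm high, origin at the centre of its underside; two 14 mm holes 20 mm either side along y, 22 mm deep, in which the shackle stands loosely.
- lens (a point): Centre of the lens in the loose lens mount, a bystander to be left alone: steel foot of 44 mm diameter, post and black ring of 44 mm diameter, 92 mm high; this point 70 mm above the work surface.

How it is judged (in metres and radians):
On the way, in this order (a step that is already met when the one before it is completed fails the run):
1. the shutter is slid fully closed while the shackle is still parked (value of joint shutter above 0.0415 m and horizontal distance between shackle_mid and park below 0.02 m), for 0.2 s.
2. the shackle stands with both legs in the lock and is pressed home (z of shackle_mid in the frame of lock_top below 0.0197 m and horizontal distance between shackle_mid and lock_top below 0.004 m), for 0.2 s.
At the end, for the whole second after the job is handed in: The shutter is closed to within 3.5 mm of its stop; the shackle, let go and at rest, stays down in the lock with both pawls caught: its middle less than 19.7 mm above and within 4 mm of lock_top sideways, upright within 0.12 rad, legs in line with the mouths within 0.15 rad (all of step 2 and value of joint shutter above 0.0415 m and angle between shackle_mid's own z axis and vertical below 0.12 rad and angle between the y axis of shackle_mid and the y axis of lock_top, either way round below 0.15 rad and linear speed of shackle below 0.01 m/s); the robot touches nothing.
It fails at once if the shackle is driven against the solid stop inside the lock with more than 18 N (a push of about 26 N), or against any of the lock and shutter with more than 45 N in all (contact force between shackle and works_c0 above 18 N or contact force between shackle and shutter_unit above 45 N).
It fails at once if the lens mount is shifted by more than 20 mm or tipped (distance of lens from where it was at the start of the episode above 0.02 m or angle between lens's own z axis and vertical above 0.4 rad).
It also fails if it takes over 58 s, if anything falls off the work surface, if the arm or the gripper's body presses on something with over 40 N, if the wrist force passes 120 N, or if a joint passes its speed limit or range.

## Working session

There is one attempt and no reset: what is moved stays moved. The work goes in short steps, each a Python script; the robot and the scene stay as the last script left them, time stands still between calls to the robot, and variables do not carry over. Pictures are saved under pics/ and viewed, and the job is handed in when it is done.

```bash
ls; mkdir -p pics; python3 - <<'E'
from plant import bot
import cv2
for n in ["scene","top","wrist"]:
    im=bot.camera(n); cv2.imwrite(f"pics/{n}0.png",im[:,:,::-1])
    print(n,bot.get_calibration(n))
s=bot.read_state();print(s)
E
```

```text
pics
scene {'fx': 357.90925100319765, 'fy': 357.90925100319765, 'cx': 255.96928677924723, 'cy': 191.99611501259074, 'distortion': array([-0.01015312,  0.        ,  0.        ,  0.        ,  0.        ]), 'view': array([[-5.04983411e-01,  8.63069804e-01,  1.01127735e-02,
         2.59820767e+02],
       [-7.61917460e-01, -4.51242950e-01,  4.64609067e-01,
         3.77027130e+02],
       [ 4.05553374e-01,  2.26914773e-01,  8.85458156e-01,
        -1.01831125e+03],
       [ 0.00000000e+00,  0.00000000e+00,  0.00000000e+00,
         1.00000000e+00]])}
top {'fx': 418.9232886386236, 'fy': 418.9232886386236, 'cx': 258.40959400158476, 'cy': 183.7244633166354, 'distortion': array([-0.12682048,  0.        ,  0.        ,  0.        ,  0.        ]), 'view': array([[-1.03418405e-02, -9.99812210e-01,  1.63887415e-02,
         5.32748265e+00],
       [ 9.92552602e-01, -8.27456155e-03,  1.21535445e-01,
        -5.41837723e+02],
       [-1.21377013e-01,  1.75235882e-02,  9.92451785e-01,
        -9.01867791e+02],
       [ 0.00000000e+00,  0.00000000e+00,  0.00000000e+00,
         1.00000000e+00]])}
wr
[... 520 characters left out ...]
,
         1.00000000e+00]])}
{'t': 0.15, 'joint_pos': array([ 1.40808647e+00,  3.59243321e-01,  1.12381495e-02, -2.15903980e-04,
       -1.22414519e+00, -2.88081981e-01]), 'qvel': array([-0.00016689, -0.00447333,  0.00192216,  0.00244238, -0.00049938,
        0.00221434]), 'tau': array([-1.43678873e-03, -5.83275282e+01,  2.93291223e+01,  7.00125352e+00,
        8.79210653e-03, -1.05050526e-04]), 'tcp_pos': array([293.96557643, 607.18493226, 225.81778221]), 'eef_rot': array([ 9.74697257e-01, -2.23528050e-01, -5.88945622e-05,  6.82046439e-04]), 'contact_force': array([-0.38084044, -1.14979774,  0.21516608]), 'moment': array([ 0.05429107, -0.02589393, -0.02427394]), 'width': 87.65244417236906}
```

View pics/scene0.png

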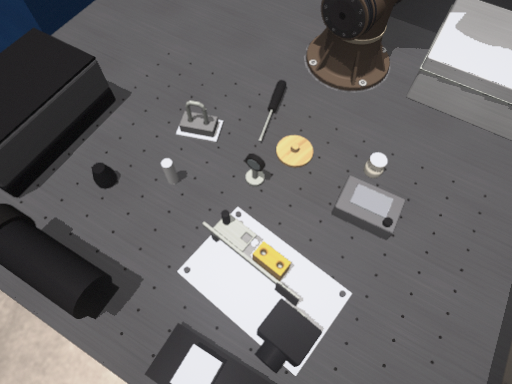

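View pics/top0.png

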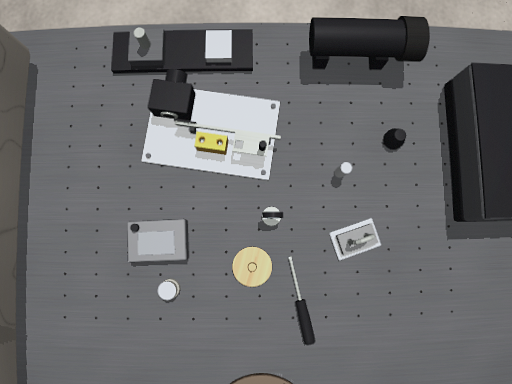

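View pics/wrist0.png

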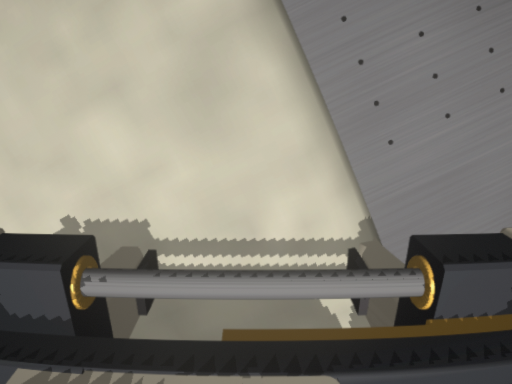

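The top view shows the shutter unit (plate about 145-280, 90-178), brass lock at about (211,142), knob at about (263,146), the parked shackle at about (356,239) and the lens mount at about (271,215). I'll enlarge the two areas I need.

```bash
cat > h.py <<'E'
import numpy as np, cv2
from plant import bot
def K(c): return np.array([[c['fx'],0,c['cx']],[0,c['fy'],c['cy']],[0,0,1]])
F=np.diag([1.,-1,-1])
def ext(name,T=None):
    c=bot.get_calibration(name)
    if name!='wrist': V=c['view']
    else: V=np.linalg.inv(T@c['T_tool_cam'])
    return c,F@V[:3,:3],F@V[:3,3]
def px2z(name,uv,z,T=None):
    c,R,t=ext(name,T)
    n=cv2.undistortPoints(np.array([[uv]],float),K(c),np.array(c['distortion']))[0,0]
    d=R.T@np.array([n[0],n[1],1]); o=-R.T@t
    return o+d*(z-o[2])/d[2]
def proj(name,P,T=None):
    c,R,t=ext(name,T)
    return cv2.projectPoints(np.array(P,float).reshape(-1,3),cv2.Rodrigues(R)[0],t,K(c),np.array(c['distortion']))[0].reshape(-1,2)
def toolT(s=None):
    from scipy.spatial.transform import Rotation as Ro
    s=s or bot.read_state(); T=np.eye(4); T[:3,:3]=Ro.from_quat(s['eef_rot']).as_matrix(); T[:3,3]=s['tcp_pos']; return T
def crop(src,dst,x0,y0,x1,y1,k):
    im=cv2.imread(src)[y0:y1,x0:x1]; im=cv2.resize(im,None,fx=k,fy=k,interpolation=cv2.INTER_CUBIC)
    for x in range((x0+9)//10*10,x1,10):
        cv2.putText(im,str(x),(int((x-x0+.5)*k)-8,8),0,.3,(0,0,255),1); cv2.line(im,(int((x-x0+.5)*k),10),(int((x-x0+.5)*k),15),(0,0,255),1)
    for y in range((y0+9)//10*10,y1,10):
        cv2.putText(im,str(y),(0,int((y-y0+.5)*k)+3),0,.3,(0,0,255),1); cv2.line(im,(20,int((y-y0+.5)*k)),(25,int((y-y0+.5)*k)),(0,0,255),1)
    cv2.imwrite(dst,im)
E
python3 - <<'E'
from h import *
crop('pics/top0.png','pics/c1.png',140,85,285,185,5)
crop('pics/top0.png','pics/c2.png',320,210,390,265,8)
crop('pics/scene0.png','pics/c3.png',165,85,305,295,3)
E
```

```text
(no output)
```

View pics/c1.png

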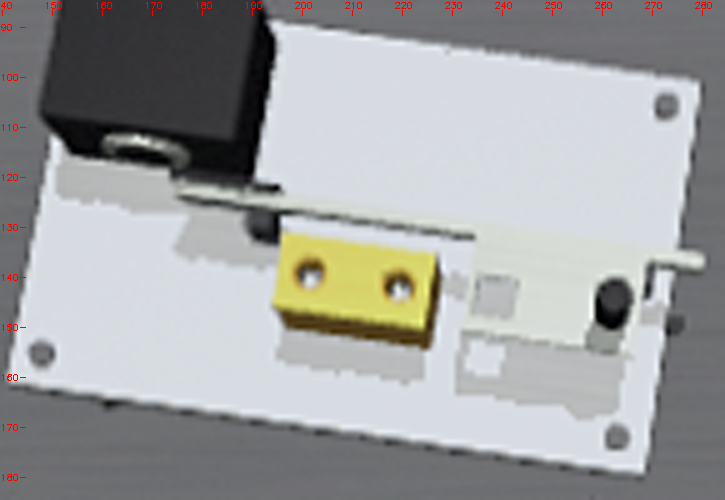

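View pics/c2.png

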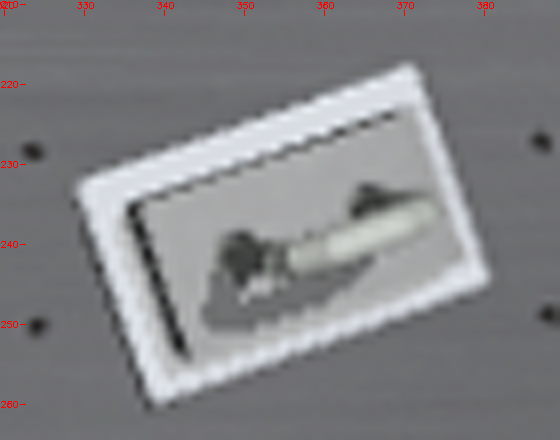

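View pics/c3.png

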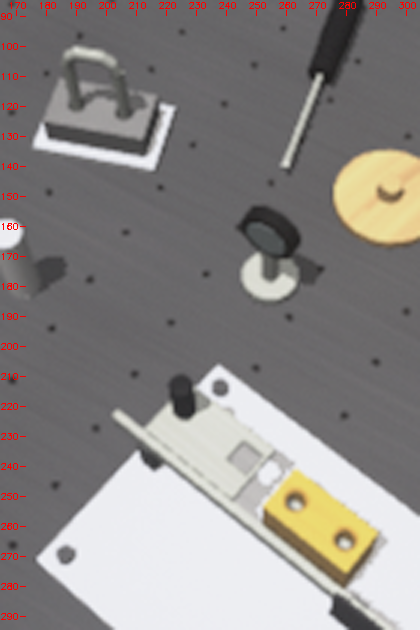

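Top crop: mouths at about (201.5,139) and (219.5,141.7), knob top at about (262,143), plate corners near (279.5,101), (268.5,179), (141.5,161). Shackle crown runs from about (348,241) to (373,236), park block corners near (336,235), (370,224). I'll compute positions from these.

```bash
python3 - <<'E'
from h import *
np.set_printoptions(precision=1,suppress=True)
a=px2z('top',(201.3,139),60);b=px2z('top',(219.3,141.7),60)
print('mouths',a,b,np.linalg.norm(a-b),'mid',(a+b)/2,'yaw',np.degrees(np.arctan2(-(a-b)[0],(a-b)[1])))
a=px2z('scene',(263.7,252),60);b=px2z('scene',(279.7,264.7),60)
print('scene mouths',a,b,np.linalg.norm(a-b),(a+b)/2)
print('plate',[px2z('top',p,8) for p in [(279.7,101),(268.5,179),(141.3,161.5)]])
print('knob top',px2z('top',(262,143),107), px2z('scene',(225,212.5),107))
print('park base corners',[px2z('top',p,0) for p in [(329,232),(370.5,217.5),(380.5,244),(339,260)]])
print('lens',px2z('top',(271,217),0), px2z('scene',(255,179),0))
print('crown scene ends',px2z('scene',(189.5,104),82),px2z('scene',(203,107),82))
print('crown top',px2z('top',(357,241.5),93),px2z('top',(372,236),93))
E
```

```text
mouths [638.7 125.3  60. ] [632.2  85.7  60. ] 40.1754732879521 mid [635.5 105.5  60. ] yaw -9.246432833622821
scene mouths [632.5  85.6  60. ] [638.8 124.1  60. ] 39.05209242971609 [635.6 104.8  60. ]
plate [array([741.5, -52.5,   8. ]), array([555.7, -23.5,   8. ]), array([599.1, 271.1,   8. ])]
knob top [618.1  -6.8 107. ] [616.4  -9.4 107. ]
park base corners [array([ 432.8, -161.3,    0. ]), array([ 464.7, -259.8,    0. ]), array([ 403.1, -281.3,    0. ]), array([ 368.6, -182.9,    0. ])]
lens [468.8 -28.4   0. ] [471.6 -27.7   0. ]
crown scene ends [ 416.9 -236.9   82. ] [ 408.4 -204.9   82. ]
crown top [ 411.7 -202.5   93. ] [ 422.5 -234.8   93. ]
```

Both cameras agree to about 2 mm: lock at about (635.5,105,60) with its y axis about 8.7° off world y, knob at about (617,-8), shackle at about (415,-220), lens at about (470,-28). The mouths come out 40.2 mm apart against 40 mm given. Next, closer wrist views of both places.

```bash
cat >> h.py <<'E'
def q(deg):
    a=np.radians(deg)/2; return [np.cos(a),np.sin(a),0,0]
def snap(n):
    s=bot.read_state(); im=bot.camera('wrist'); cv2.imwrite(f'pics/{n}.png',im[:,:,::-1]); np.save(f'pics/{n}.npy',toolT(s)); return s
E
python3 - <<'E'
from h import *
np.set_printoptions(precision=3,suppress=True)
for p,d in [((630,50,200),-8.7)]:
    print(bot.solve_ik(p,q(d)))
bot.move_ptp((630,50,200),q(-8.7)); bot.pause(0.2)
s=snap('w1'); print(s['t'],s['tcp_pos'],s['joint_pos'],s['contact_force'])
for p,d in [((417,-219,250),18.3),((417,-219,120),18.3),((635,105,170),-8.7),((635,105,170),171.3),((617,-9,80),81)]:
    print(bot.solve_ik(p,q(d)))
E
```

```text
[ 0.388  0.306 -0.127  0.    -1.138  1.031]
2.675 [630.008  50.642 199.99 ] [ 0.389  0.306 -0.126 -0.    -1.138  1.031] [ 0.003  0.583 -0.014]
[-0.064 -0.    -0.381  0.    -1.19   1.954]
[-0.064  0.125 -0.573  0.    -0.874  1.954]
[ 0.466  0.347 -0.139  0.    -1.085  0.952]
[ 0.466  0.347 -0.139  0.    -1.085 -2.189]
[ 0.301  0.393 -0.302  0.    -0.877  2.683]
```

View pics/w1.png

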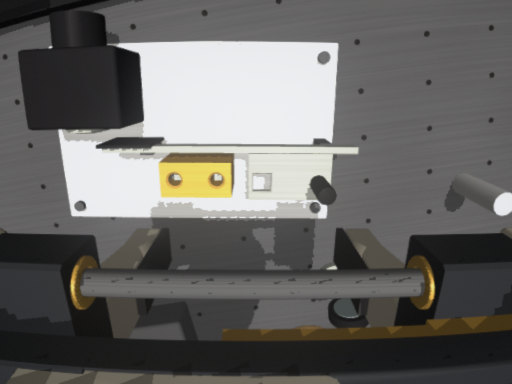

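Wrist view: mouths at about (175,180) and (217.5,180), plate with corners (337,44), (326,217), (67,217), knob top around (330,195), knob foot around (317,182), open eye at about (262,181). Enlarging.

```bash
python3 - <<'E'
from h import *
crop('pics/w1.png','pics/c4.png',150,140,350,225,4)
E
```

```text
(no output)
```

View pics/c4.png

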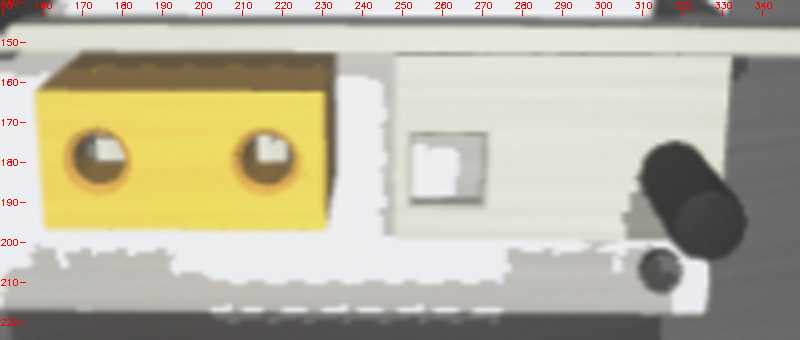

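```bash
python3 - <<'E'
from h import *
np.set_printoptions(precision=1,suppress=True)
T=np.load('pics/w1.npy')
a=px2z('wrist',(173.7,179.3),60,T);b=px2z('wrist',(215.8,179.3),60,T)
print(a,b,np.linalg.norm(a-b),(a+b)/2,np.degrees(np.arctan2((a-b)[0],(a-b)[1])))
print('knob',px2z('wrist',(327,195.5),107,T))
print('lock corners',[px2z('wrist',p,60,T) for p in [(158.5,162),(230.5,162.3),(231,197),(161,197)]])
print('eye',px2z('wrist',(261.3,181.3),66,T))
E
```

```text
[638.2 123.9  60. ] [632.2  84.5  60. ] 39.841240040965516 [635.2 104.2  60. ] 8.673826971717679
knob [617.6  -8.8 107. ]
lock corners [array([656.7, 134.4,  60. ]), array([646.2,  68.1,  60. ]), array([612.8,  73.3,  60. ]), array([622.8, 139.9,  60. ])]
eye [625.6  42.5  66. ]
```

Wrist gives the lock at (635.2,104.2) and the spacing as 39.8 mm, consistent with the first measurements. Now I'll grip the knob and close the shutter while watching the force.

```bash
python3 - <<'E'
from h import *
np.set_printoptions(precision=2,suppress=True)
u=np.array([.151,.9885,0])
bot.move_gripper(50)
bot.move_ptp((617.5,-10,135),q(-8.7)); bot.line_to((617.5,-10,82),100); bot.pause(.2)
f0=bot.read_state()['contact_force']
bot.move_gripper(5,12); s=bot.read_state(); print(s['width'],s['contact_force']-f0,s['tcp_pos'])
p0=np.array((617.5,-10,82.)) 
for d in list(range(5,42,12))+list(range(42,50,1)):
    bot.line_to(p0+u*d,60); s=bot.read_state(); f=(s['contact_force']-f0)
    print(d,f,f@u,(s['tcp_pos']-p0)@u,s['t'])
    if d>40 and f@u<-12: break
s=snap('w2')
E
```

```text
15.543517184682067 [-0.88  1.65 -0.21] [617.51  -9.91  81.99]
5 [-0.26  0.05  0.11] 0.012557673128490467 5.166057596537162 5.7833
17 [-1.05  2.53 -0.08] 2.3389026615735173 17.69379645194445 6.1333
29 [ 0.44  2.36 -1.69] 2.3980009683275743 29.633954176653493 6.4833
41 [ 0.17  2.71 -1.62] 2.7043962014828917 41.54790677921336 6.8333
42 [ 2.23 -0.76 -2.34] -0.41776615552430146 41.92601786055509 7.0833
43 [ 3.2  -3.21 -1.48] -2.6905820912180776 42.68024565888657 7.3333
44 [ 4.2  -2.43 -1.85] -1.7715536814845687 43.882213527809235 7.5833
45 [ 3.21 -6.58 -3.05] -6.014698458406173 43.948747845121005 7.8333
46 [  3.48 -11.81  -2.31] -11.143891128269159 44.00466145107352 8.0833
47 [  4.36 -15.26  -1.95] -14.422282034430106 44.079481457165656 8.3333
```

View pics/w2.png

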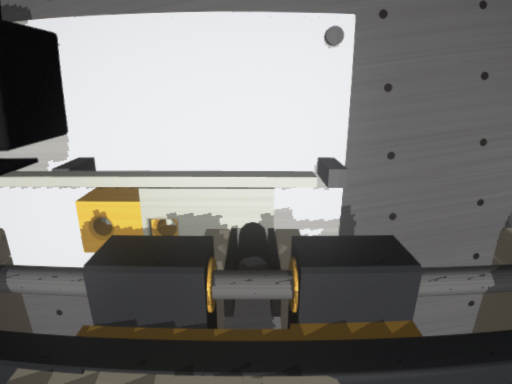

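The slide reached its stop: TCP held at 44 mm while the force rose to 14 N, and the eye is now over the second mouth at about (164,227). The stop position puts the lock at (635.0,104.7), in agreement. I'll release and look at the shackle.

```bash
python3 - <<'E'
from h import *
np.set_printoptions(precision=3,suppress=True)
u=np.array([.151,.9885,0]); p0=np.array((617.5,-10,82.))
bot.line_to(p0+u*44.2,60); s=bot.read_state(); print(s['tcp_pos'],s['width'])
bot.move_gripper(50); bot.line_to(p0+u*44+[0,0,130],200)
s=snap('w3')
T=np.array((417,-219,0.)); x=np.array([.31,-.95,0])
bot.move_ptp((417,-219,200),q(-71.7)); bot.pause(.25); s=snap('w4'); print(s['t'],s['tcp_pos'],s['joint_pos'])
crop('pics/w4.png','pics/c5.png',130,100,390,300,3)
crop('pics/w3.png','pics/c6.png',60,120,330,320,2.9)
E
```

```text
[624.246  33.4    82.058] 15.945873058759954
11.7583 [ 417.576 -218.536  199.798] [-0.063  0.039 -0.46   0.    -1.072  0.384]
```

View pics/w4.png

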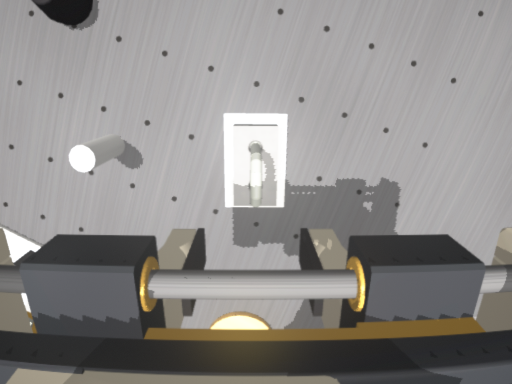

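View pics/c6.png

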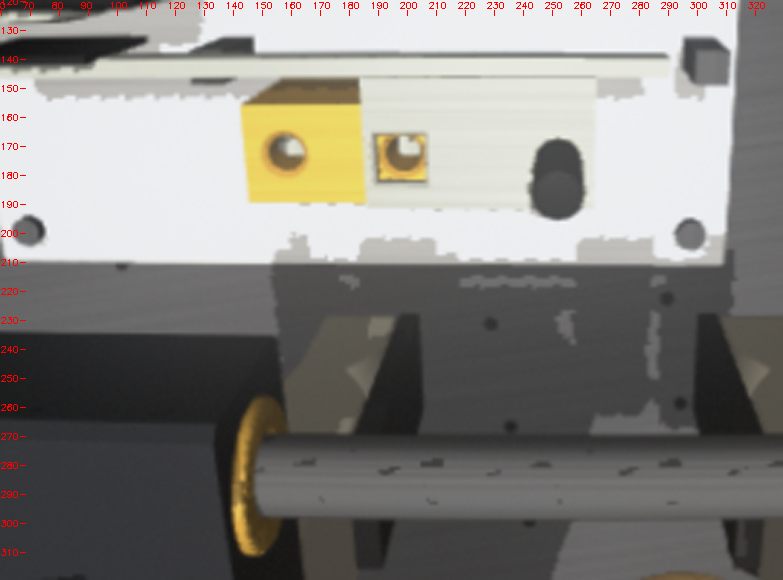

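The shutter is closed, with the eye framing mouth_b at (199,172). The shackle and park are upright in the wrist view at about (256,160).

```bash
python3 - <<'E'
from h import *
crop('pics/w4.png','pics/c5.png',210,100,310,220,5)
E
```

```text
(no output)
```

View pics/c5.png

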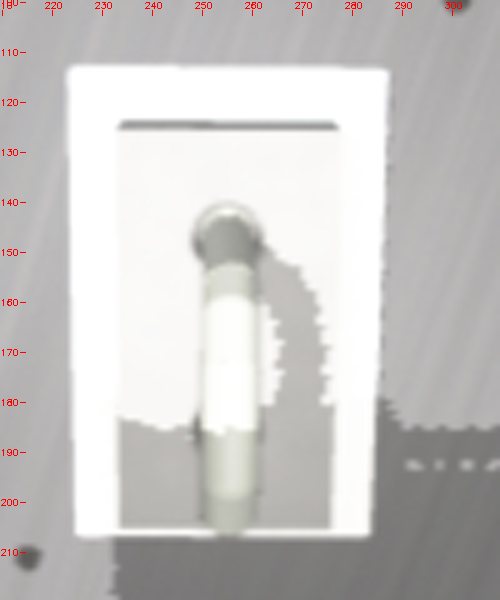

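```bash
python3 - <<'E'
from h import *
np.set_printoptions(precision=1,suppress=True)
T=np.load('pics/w4.npy')
c=[px2z('wrist',p,30,T) for p in [(232.8,125),(277.8,125),(276.2,205.5),(232.9,205.5)]]; print('block',c,np.mean(c,0))
print([np.linalg.norm(c[i]-c[i-1]) for i in range(4)])
e=(c[0]+c[1]-c[2]-c[3]); print(np.degrees(np.arctan2(e[1],e[0])))
k=[px2z('wrist',p,93,T) for p in [(255.3,158.5),(255.3,198.5)]]; print('crown',k,np.mean(k,0))
# predicted projection of model shackle
ang=np.radians(-71.7); y=np.array([np.cos(ang),np.sin(ang),0])
for cx,cy in [(417,-219),(415.5,-220)]:
  m=np.array([cx,cy,0])
  pts=[m+y*s*9.5+[0,0,93] for s in(1,-1)]+[m+y*s*20+[0,0,30] for s in(1,-1)]
  print(proj('wrist',pts,T))
w=np.load('pics/w3.npy')
a=px2z('wrist',(158.2,172),60,w);b=px2z('wrist',(199.7,172),60,w);print('mouths',a,b,(a+b)/2)
print('knob',px2z('wrist',(251.3,186.5),107,w))
E
```

```text
block [array([ 449.3, -255. ,   30. ]), array([ 407.2, -269. ,   30. ]), array([ 380.4, -189.1,   30. ]), array([ 423.9, -174.6,   30. ])] [ 415.2 -221.9   30. ]
[np.float64(84.33495802183604), np.float64(44.361109871880494), np.float64(84.34112578183543), np.float64(45.81356078423695)]
-71.98045437697543
crown [array([ 422.3, -242.5,   93. ]), array([ 411.3, -209.8,   93. ])] [ 416.8 -226.1   93. ]
[[252.4 175.6]
 [252.4 197.3]
 [252.4 149.4]
 [252.3 187.5]]
[[254.5 175.1]
 [254.4 196.8]
 [254.1 148.9]
 [254.  187. ]]
mouths [638.7 123.1  60. ] [632.4  82.9  60. ] [635.6 103.   60. ]
knob [624.5  33.5 107. ]
```

Park centre is (415.2,-221.9) with yaw -72°, and the block measures 84.3 × 45 mm against 84 × 46 given. Grasping the crown now.

```bash
python3 - <<'E'
from h import *
np.set_printoptions(precision=2,suppress=True)
g=np.array((415.2,-221.7,74.))
bot.move_ptp(g+[0,0,60],q(-72)); bot.line_to(g,100); bot.pause(.2)
f0=bot.read_state()['contact_force']
bot.move_gripper(0,15); s=bot.read_state(); print(s['width'],s['contact_force']-f0,s['moment'],s['tcp_pos'])
bot.move_gripper(0,60); s=bot.read_state(); print(s['width'],s['contact_force']-f0,s['moment'],s['tcp_pos'],s['t'])
snap('w5')
bot.line_to(g+[0,0,10],60);s=bot.read_state(); print(s['contact_force']-f0)
bot.line_to(g+[0,0,90],150);s=bot.read_state(); print(s['contact_force']-f0,s['width'],s['t'])
bot.pause(.2);snap('w6')
for n in('scene','top'): cv2.imwrite(f'pics/{n}1.png',bot.camera(n)[:,:,::-1])
E
```

```text
9.054413984398836 [-1.17 -0.4   0.56] [ 0.02 -0.06 -0.02] [ 415.19 -221.71   73.98]
8.391540831124706 [-0.53  0.35 -0.2 ] [ 0.05 -0.01 -0.03] [ 415.17 -221.68   73.97] 14.075
[-0.12  0.66 -1.44]
[ 0.01  0.34 -0.88] 8.41629190403447 15.125
```

View pics/w6.png

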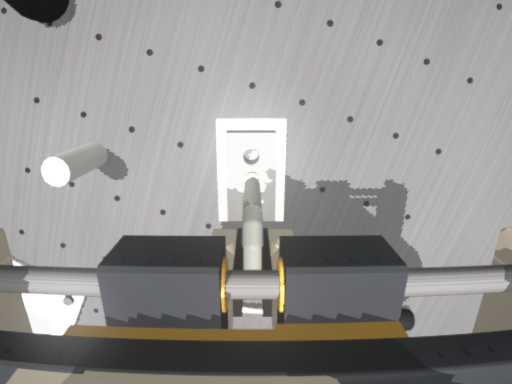

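View pics/scene1.png

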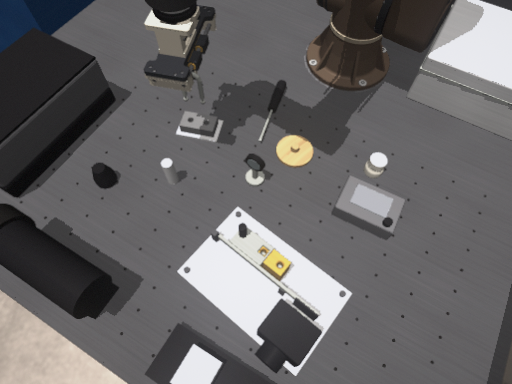

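```bash
python3 - <<'E'
from h import *
np.set_printoptions(precision=2,suppress=True)
crop('pics/w6.png','pics/c7.png',215,140,295,260,5)
I=np.eye(4)
for dx in(-2,0,2): print(proj('wrist',[(20+dx,0,66),(20+dx,0,62),(20+dx-5,0,62),(20+dx+5,0,62),(20+dx+5,0,30),(20+dx,5,62),(20+dx,-5,62),(9.5+dx,0,-19)],I))
E
```

```text
[[251.51 179.24]
 [251.5  180.78]
 [251.5  187.69]
 [251.5  173.79]
 [251.37 187.34]
 [258.71 180.79]
 [244.28 180.78]
 [251.09 249.47]]
[[251.51 176.49]
 [251.5  178.  ]
 [251.5  184.94]
 [251.49 170.97]
 [251.37 184.11]
 [258.73 178.  ]
 [244.26 177.99]
 [251.09 245.63]]
[[251.51 173.74]
 [251.5  175.2 ]
 [251.5  182.17]
 [251.49 168.14]
 [251.37 180.87]
 [258.75 175.2 ]
 [244.24 175.2 ]
 [251.09 241.76]]
```

View pics/c7.png

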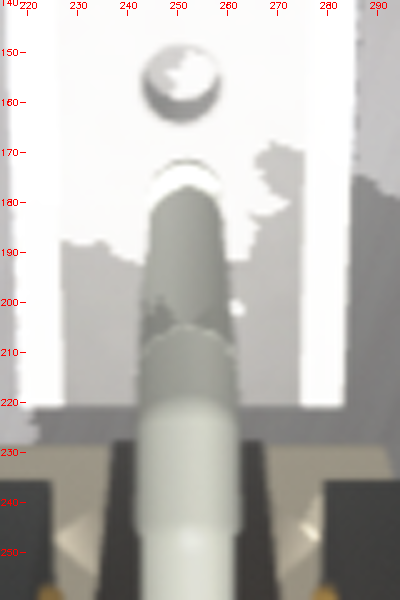

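The gripped leg's foot edge is at about row 172, column 251.5, against a predicted 171 and 251.5 for a centred grasp. So the shackle is centred within about 0.5 mm. Carrying it over the lock, hovering and checking.

```bash
python3 - <<'E'
from h import *
np.set_printoptions(precision=2,suppress=True)
bot.line_to((415.2,-221.7,205),200)
L=np.array((635.1,104.1,0))
bot.move_ptp(L+[0,0,205],q(-98.7)); bot.line_to(L+[0,0,146],150); bot.pause(.3)
s=snap('w7'); print(s['tcp_pos'],s['t'],s['contact_force'],s['width'])
for n in('scene','top'): cv2.imwrite(f'pics/{n}2.png',bot.camera(n)[:,:,::-1])
crop('pics/w7.png','pics/c8.png',200,130,310,260,4.5)
crop('pics/scene2.png','pics/c9.png',200,200,330,300,6)
E
```

```text
[635.49 104.26 146.97] 18.1333 [-0.46  0.2  -1.53] 8.516034757415996
```

View pics/c8.png

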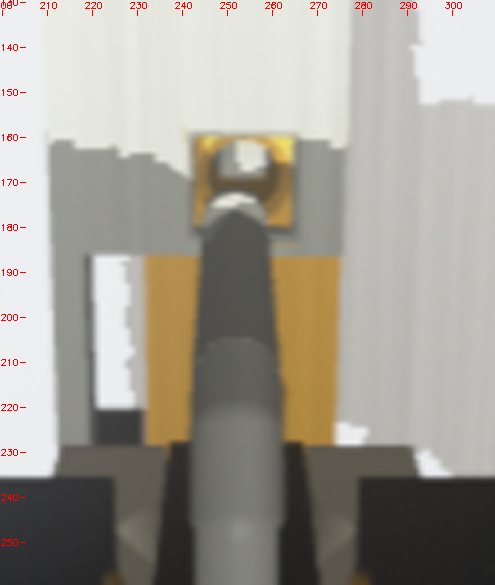

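View pics/c9.png

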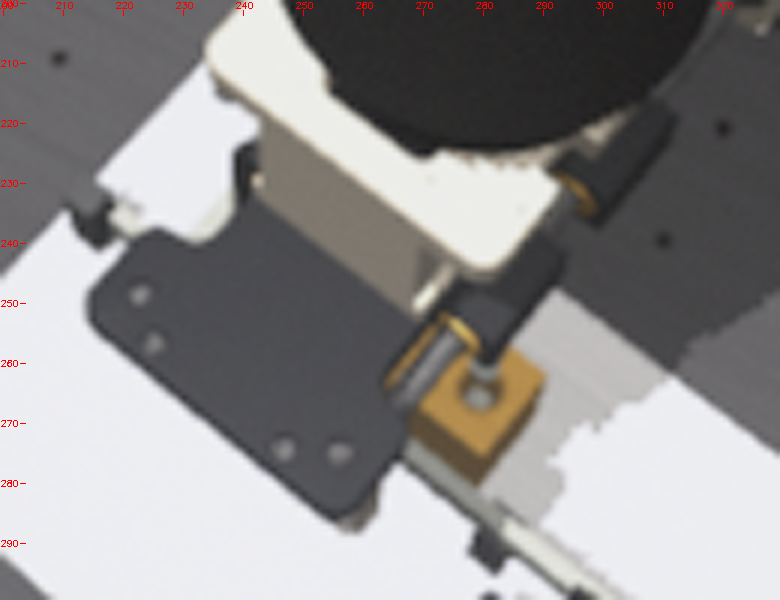

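```bash
python3 - <<'E'
from h import *
np.set_printoptions(precision=2,suppress=True)
crop('pics/w7.png','pics/c10.png',225,150,280,195,14)
I=np.eye(4);
h=146.97
print(proj('wrist',[(20,0,h-60),(26.2,0,h-60),(13.8,0,h-60),(20,6.2,h-60),(20,-6.2,h-60),(20,0,h-66),(20,8.25,h-66),(20,-8.25,h-66),(28.25,0,h-66),(11.75,0,h-66)],I))
E
```

```text
[[251.69 169.54]
 [251.69 161.59]
 [251.69 177.37]
 [259.81 169.54]
 [243.58 169.54]
 [251.68 171.46]
 [262.74 171.47]
 [240.63 171.46]
 [251.68 160.64]
 [251.68 182.09]]
```

View pics/c10.png

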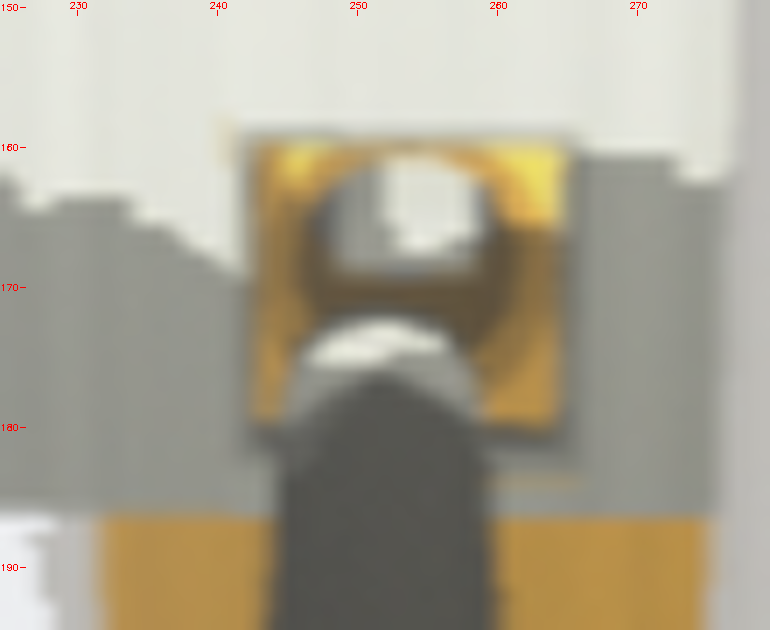

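In this view mouth_b centres at column 253.7 against 251.9 for the leg, and about 1 mm up in rows. I need roughly 1.5 mm along tool y and 0.8 mm along -u. Correcting, then rechecking lower down.

```bash
python3 - <<'E'
from h import *
np.set_printoptions(precision=2,suppress=True)
C=np.array((633.6,103.55,0))
bot.line_to(C+[0,0,137],30); bot.pause(.3)
s=snap('w8'); print(s['tcp_pos'],s['t'],s['contact_force'],s['width'])
h=s['tcp_pos'][2]
print(proj('wrist',[(20,0,66),(20,0,h-60),(26.2,0,h-60),(13.8,0,h-60),(20,0,h-66),(20,8.25,h-66),(20,-8.25,h-66),(28.25,0,h-66),(11.75,0,h-66)],np.eye(4)))
crop('pics/w8.png','pics/c11.png',225,145,280,195,14)
E
```

```text
[633.7  103.58 137.14] 19.0417 [ 0.28 -0.2  -1.24] 8.23839897610416
[[251.65 176.69]
 [251.68 172.74]
 [251.68 164.51]
 [251.68 180.86]
 [251.66 174.82]
 [263.16 174.83]
 [240.17 174.82]
 [251.66 163.59]
 [251.66 185.83]]
```

View pics/c11.png

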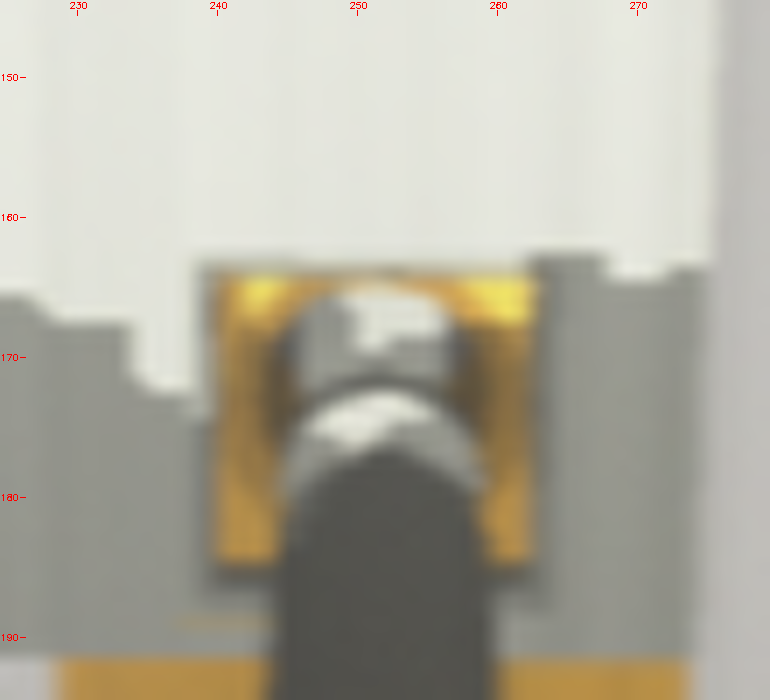

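Mouth and eye now centre on the leg within about 0.5 mm. I'll descend under force watch.

```bash
python3 - <<'E'
from h import *
np.set_printoptions(precision=2,suppress=True)
C=np.array((633.55,103.25,0))
s=bot.read_state(); f0=np.mean([bot.read_state()['contact_force']],0)
bot.line_to(C+[0,0,133],30); f0=bot.read_state()['contact_force']; print(f0)
for z in np.arange(132,117.5,-1.):
    bot.line_to(C+[0,0,z],25); s=bot.read_state(); f=s['contact_force']-f0
    print(z,s['tcp_pos'],f,s['width'])
    if f[2]>5 or np.linalg.norm(f[:2])>8: break
print(s['t'])
E
```

```text
[-0.4   0.27 -1.45]
132.0 [633.52 103.25 131.95] [ 0.58 -0.34 -0.87] 8.383266204437295
131.0 [633.51 103.23 130.94] [0.05 0.71 0.41] 8.671846212407857
130.0 [633.48 103.24 129.9 ] [ 0.74 -0.95 -0.07] 8.317731259461155
129.0 [633.46 103.24 128.89] [ 0.45 -0.54 -0.33] 8.200068447319357
128.0 [633.51 103.24 127.92] [ 0.23 -1.26 -0.35] 8.47125538333651
127.0 [633.5  103.24 126.91] [ 0.27 -0.31 -0.59] 8.282163536377489
126.0 [633.49 103.21 125.9 ] [0.11 0.14 0.05] 8.778856279604279
125.0 [633.49 103.21 124.9 ] [-0.45 -0.45 -0.51] 8.761695726529506
124.0 [633.5  103.24 123.9 ] [ 0.49  0.01 -1.  ] 8.539777486922658
123.0 [633.5  103.23 122.9 ] [ 0.53  0.12 -0.78] 8.818241304623777
122.0 [633.53 103.25 121.91] [-0.76 -0.35  0.16] 8.519975677819067
121.0 [633.55 103.27 120.96] [ 0.35 -0.41 -0.43] 8.471684796538018
120.0 [633.52 103.26 119.91] [ 1.36  0.29 -0.7 ] 8.533032607137464
119.0 [633.57 103.27 118.96] [-0.52  0.04  0.41] 8.673369284312544
118.0 [633.54 103.23 117.94] [0.72 0.49 0.13] 8.221223176100123
23.125
```

Both legs are in, with no contact 8 mm down. Now pressing onto the ejector and feeling for the click.

```bash
python3 - <<'E'
from h import *
np.set_printoptions(precision=2,suppress=True)
f0=np.array([0,0,-1.7]); C=np.array((633.55,103.25,0)); z=118
mx=0;hist=[]
while z>83:
    z-= 1.0 if z>101 else 0.4
    bot.line_to(C+[0,0,z],25); s=bot.read_state(); f=s['contact_force']-f0
    print(round(z,1),s['tcp_pos'],f,round(s['width'],2),s['t'])
    hist.append(f[2])
    if f[2]>17 or np.linalg.norm(f[:2])>10 or s['t']>42: break
    if max(hist)>10 and f[2]<max(hist)-4: print('drop');break
E
```

```text
117.0 [633.52 103.3  116.94] [0.18 0.24 0.89] 8.32 23.375
116.0 [633.52 103.26 115.95] [-0.13  1.15 -0.63] 8.47 23.625
115.0 [633.51 103.26 114.92] [0.07 1.44 0.17] 8.52 23.875
114.0 [633.55 103.26 113.96] [-0.63  0.74 -0.81] 9.07 24.125
113.0 [633.53 103.26 112.94] [ 1.18 -0.48  0.35] 8.09 24.375
112.0 [633.51 103.23 111.92] [0.32 0.91 0.57] 8.25 24.625
111.0 [633.7  103.28 111.19] [0.16 0.19 2.61] 8.32 24.875
110.0 [633.83 103.3  110.34] [1.21 0.13 4.78] 8.37 25.125
109.0 [633.76 103.28 109.14] [-0.42 -0.71  4.86] 8.68 25.375
108.0 [633.65 103.3  108.02] [0.33 0.13 4.89] 8.56 25.625
107.0 [633.7  103.35 107.18] [-0.69 -0.43  6.19] 8.31 25.875
106.0 [634.03 103.43 106.61] [0.05 1.37 8.8 ] 8.39 26.125
105.0 [634.37 103.6  106.01] [0.   0.67 9.5 ] 8.59 26.375
104.0 [634.58 103.69 105.19] [0.02 0.46 9.58] 8.67 26.625
103.0 [634.63 103.75 104.27] [ 0.09  0.41 10.66] 7.95 26.875
102.0 [634.74 103.7  103.42] [-0.28  1.3  10.91] 8.59 27.125
101.0 [634.94 103.63 102.79] [-0.28  0.75 13.51] 8.36 27.375
100.6 [635.02 103.65 102.61] [-0.98  0.32 14.54] 8.16 27.625
100.2 [635.12 103.65 102.35] 
[... 715 characters left out ...]
5 ] [-0.43 -0.33 13.39] 8.41 30.875
95.0 [635.16 103.6   97.06] [-0.84  0.75 14.09] 8.05 31.125
94.6 [635.1  103.6   96.61] [-0.68  0.24 14.75] 8.77 31.375
94.2 [635.13 103.61  96.24] [-1.79  0.25 14.68] 8.19 31.625
93.8 [634.92 103.57  95.58] [-0.68 -0.07 13.27] 8.39 31.875
93.4 [634.9  103.59  95.13] [-0.17  1.19 12.82] 8.52 32.125
93.0 [634.87 103.6   94.67] [-0.84  1.05 12.27] 8.29 32.375
92.6 [634.89 103.58  94.27] [-0.87 -0.03 12.75] 8.76 32.625
92.2 [634.85 103.59  93.86] [-1.02  1.12 13.86] 8.06 32.875
91.8 [634.81 103.57  93.41] [-0.18  0.11 12.3 ] 8.22 33.125
91.4 [634.85 103.58  93.02] [-0.01  0.62 12.98] 8.33 33.375
91.0 [634.45 103.59  92.09] [-0.69  0.73  9.91] 8.52 33.625
drop
```

Force peaked at about 16 N, then fell in steps to 9.9 N at TCP z 92, which looks like the click. I'll go on gently to feel the solid stop.

```bash
python3 - <<'E'
from h import *
np.set_printoptions(precision=2,suppress=True)
f0=np.array([0,0,-1.7]); C=np.array((633.55,103.25,0)); z=91.
while z>80:
    z-= 0.3
    bot.line_to(C+[0,0,z],25); s=bot.read_state(); f=s['contact_force']-f0
    print(round(z,1),s['tcp_pos'],f,round(s['width'],2),s['t'])
    if f[2]>18.3 or np.linalg.norm(f[:2])>10 or s['t']>43: break
snap('w9')
crop('pics/w9.png','pics/c12.png',150,90,350,290,3)
E
```

```text
90.7 [634.43 103.6   91.72] [-0.05  0.91  9.9 ] 8.56 33.875
90.4 [634.47 103.65  91.44] [0.24 0.38 9.56] 8.26 34.125
90.1 [634.46 103.64  91.16] [ 0.05  0.81 10.  ] 8.5 34.375
89.8 [634.46 103.63  90.94] [ 0.53  0.09 10.95] 8.64 34.625
89.5 [634.61 103.63  90.91] [-1.49  0.26 12.42] 8.5 34.875
89.2 [634.77 103.67  90.91] [-0.    0.81 12.93] 8.44 35.125
88.9 [634.96 103.66  90.87] [-0.38  0.22 14.39] 8.44 35.375
88.6 [635.14 103.64  90.82] [-2.23  0.77 17.22] 8.52 35.625
88.3 [635.31 103.67  90.78] [-1.43 -0.41 16.36] 8.12 35.875
88.0 [635.49 103.66  90.77] [-0.91  0.88 18.4 ] 8.43 36.125
```

View pics/c12.png

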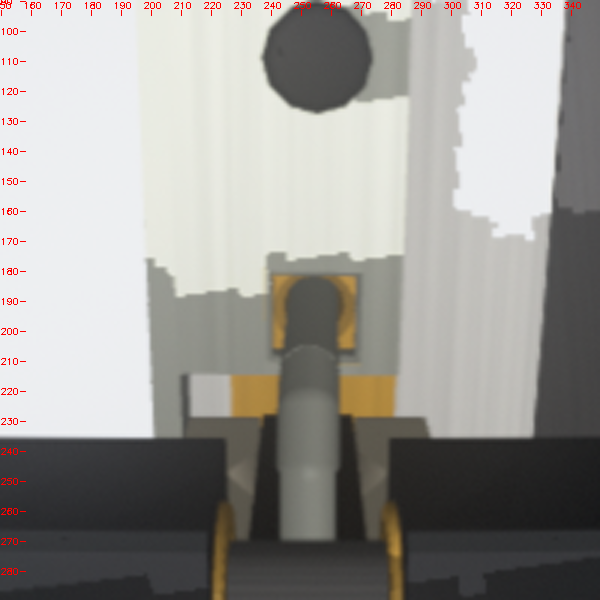

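The stop is clear: TCP held at 90.9 mm while the push rose to 18 N, about 1.5-2 mm past the click. Now a light pull test, then let go.

```bash
python3 - <<'E'
from h import *
np.set_printoptions(precision=2,suppress=True)
f0=np.array([0,0,-1.7]); C=np.array((634.3,103.6,0))
for z in (90,91,92,93):
    bot.line_to(C+[0,0,z],25); s=bot.read_state(); print(z,s['tcp_pos'],s['contact_force']-f0,s['t'])
bot.line_to(C+[0,0,91.5],25)
bot.move_gripper(10.5,None); s=bot.read_state(); print(s['width'],s['tcp_pos'],s['contact_force']-f0)
bot.move_gripper(40); bot.pause(.2); s=snap('w10'); print(s['contact_force']-f0,s['t'])
crop('pics/w10.png','pics/c13.png',150,90,350,290,3)
E
```

```text
90 [635.05 103.76  91.18] [-0.78 -0.04 10.23] 36.425
91 [634.64 103.72  91.57] [-1.23  0.18  8.6 ] 36.675
92 [634.34 103.67  92.17] [-0.98  0.9   7.33] 36.925
93 [633.82 103.57  92.43] [0.79 0.36 1.74] 37.175
10.251803632881574 [633.85 103.4   90.93] [0.08 0.27 1.41]
[-0.62  0.51  1.2 ] 38.625
```

View pics/c13.png

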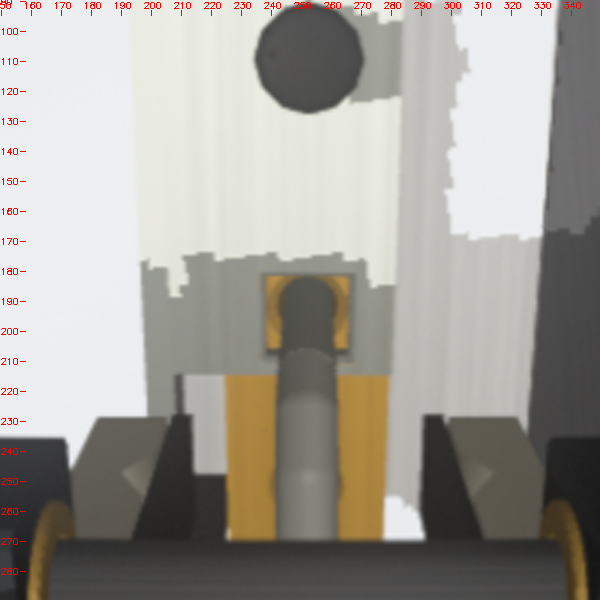

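On the pull the shackle stopped at TCP z 92.4 with the ejector load gone, so the pawls hold it. Let go, it has not sprung up. Retreating and checking from above.

```bash
python3 - <<'E'
from h import *
np.set_printoptions(precision=1,suppress=True)
bot.line_to((634,103.5,220),150); bot.pause(.3); s=snap('w11'); print(s['t'],s['contact_force'])
T=np.load('pics/w11.npy'); u=np.array([.151,.9885,0])
L=np.array([635,104,0])
for m in(70,71.5,84): print(m,proj('wrist',[L+[0,0,m+40]-u*9.5,L+[0,0,m+40]+u*9.5,L-u*20+[0,0,66]],T))
crop('pics/w11.png','pics/c14.png',180,80,330,230,4)
bot.line_to((560,200,330),250)
for n in('scene','top'): cv2.imwrite(f'pics/{n}3.png',bot.camera(n)[:,:,::-1])
crop('pics/scene3.png','pics/c15.png',165,130,325,300,3.5)
print(bot.read_state()['t'])
E
```

```text
39.9833 [-1.   1.3  0.3]
70 [[250.4 176.2]
 [250.4 197.7]
 [250.6 153.8]]
71.5 [[250.4 176.7]
 [250.4 198.3]
 [250.6 153.8]]
84 [[250.3 180.8]
 [250.3 203.2]
 [250.6 153.8]]
40.9417
```

View pics/c14.png

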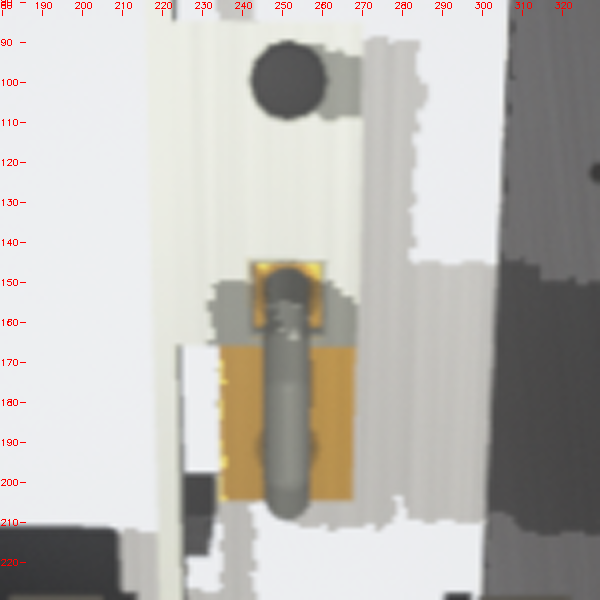

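View pics/c15.png

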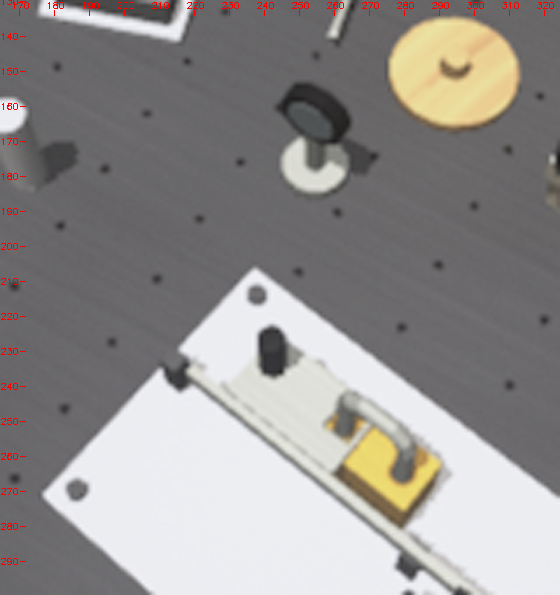

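The shackle stands upright with both legs down, its crown straight at rows 175-200 against 176.7-198.3 predicted for locked. The eye is around the leg at (251,152) and the lens mount is where it was at (255,179). Handing in.

```bash
python3 -c "
from h import *
bot.close_job(); print(bot.read_state()['t'])"
```

```text
the job is handed in; nothing more can be done
the job is handed in; nothing more can be done
```

I closed the shutter and locked the shackle into the lock body, then handed in the job at about 41 s. The system gives no verdict, so the result rests on my own checks.

- **Shutter:** I slid it by its knob until it held against its stop at about 14 N. The knob's stop position agreed with the lock position from the cameras to about 1 mm.
- **Locking:** The push peaked at about 16 N, then fell to about 10 N at the click. The solid stop followed about 1.2 to 1.5 mm later, and I eased off at about 18 N.
- **Holding:** On a light upward pull the shackle stopped after about 1.5 mm and the ejector load was gone. After I let go it stayed down, with its middle about 10 to 11 mm above lock_top.
- **Last pictures:** The shackle is upright with one leg through the slide's eye. The lens mount has not moved, and the gripper is clear of everything.

**One disagreement:** the along-slide position of the lock differed by about 1 mm between the wrist view and the knob stop. I aimed between the two, and the legs went in with no contact on the rims.

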